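# Refit the hob knob and hold it pressed for lighting

## Robot

A 6-joint arm with a two-finger parallel gripper is mounted at the origin on the work surface. World frame = base frame: x ahead of the robot, y to its left, z up, the work surface at z = 0. Lengths are in m, angles in rad, forces in N, time in s.
With the tool pointing down it reaches from about 0.35 to 0.875 m from the base axis. Payload 4.2 kg.
Tool frame: the origin (TCP) lies on the centre line of the jaws, within the pads' length; the fingertips stand 11 mm ahead of it and the grasp point (between the pads) lies 8 mm behind it (arm.tip_reach is the distance from the TCP to the fingertips, in m); z points along the fingers, y is the line along which they close (so a half turn about z gives the same grasp; the last joint's range is limited). The gripper opens to 85 mm and grips with 20 to 120 N. Pads are 22 mm wide; open, the fingers measure 114 mm over their backs; the gripper's body (76 mm by 85 mm) begins 54 mm behind the grasp point. The pads swing forward as they close: fully open they stand 13 mm farther back than shut.
Start: joints at [1.567, 0.385, 0.008, 0, -1.194, -0.259], TCP at [0.162, 0.604, 0.207] pointing down, gripper open.
Joint ranges: [-3.14, 3.14], [-1.21, 2.06], [-1.07, 1.41], [-3.16, 2.05], [-2.99, -0.16], [-3.1, 3.1]. Speed limits (rad/s): [2.79, 2.79, 3.14, 3.14, 3.14, 3.14].

## Interface

Orientations are given as a rotation vector (axis times angle).
In Python, from plant import arm gives the robot as it stands.
- The arm moves only by the shell command python3 -m handwheel 'ROWS'. ROWS is a JSON object of lists of equal length, an entry for each row: "translation": the shift along the tool's x, y, z in cm, a list of three; "twist": the turn, a rotation vector about the tool's x, y, z in rad, a list of three; "gripper": the closure, from -1 (fully open) to 1 (shut). A call has 1 to 20 rows; each row is the pose to reach, as a shift and turn from the pose commanded when the call began, along the tool's axes at that moment; what a row does not reach only later rows make up. A row lasts 1/12 s, in which the tool goes at most 41.7 mm and 7.16 degrees, less where a joint would pass 70% of its speed; a pose out of reach is approached as far as the arm can. A call with a gripper value outside its range is refused whole. The fingers move at their own pace and stop on an object; the grip force is fixed at half the most. Time passes only in rows, so rows that repeat a pose let the fingers close. It gives the time, the measured TCP pose, the force, the opening and the grip force at its end, in the units of the state.
- arm.sense(): the state, without advancing time (a new reading comes with each control period).
- arm.camera(name): name is "scene" or "top"; returns (picture, depth): 480x640x3 uint8, blue, green, red; 480x640 float32, m along the optical axis (not along the pixel's ray), 0 where there is no reading.
- arm.camera_params(name): a dict with "mtx" (3x3 intrinsics, pixels), "eye" and "attitude" of the camera in the world. Camera axes: x right, y down, z forward; pixel columns grow to the right and rows downward; lengths in m; the calibration is good to about 2 mm. A picture is of the moment at which its call begins. camera_params takes no time and is no camera call.
- arm.job_done(): hands the job in; it is judged then, once.
Trained networks look in the newest picture that a camera, given by its name, has taken for a name from the list of things; names that differ only in an ending like _2 or _b are one class to them, and where a whole thing is asked for, a point or a joint stands for the part that bears it (a point fixed in the world has none). Each returns a list of dicts, best first, with "confidence" (0 to 1); they miss things now and then, are a little off and sometimes report something else, mostly with a low value. They report only what shows in the picture. A call takes as long as a camera call. They do not tell look-alikes from the thing itself.
- arm.silhouettes(camera, label): "region" (480x640 bool, what is visible of it).
- arm.place_of(camera, label): "at" ([x, y, z] in m, in world coordinates, good to about 4 mm: a listed point, or the origin of a listed thing).
The state is a dict: "time_s": time; "joint_pos": joint angles; "qvel": joint speeds; "effort": joint torques, N m; "ee_pos": TCP position; "orientation": TCP orientation; "wrist_force": force on the tool from outside, world axes, zero at the start; "wrist_torque": the same for the moment, N m; "gripper_width": opening from 0.0 (shut) to 1.0 (fully open); "finger_force": force on a finger pad.
Only numpy, scipy, OpenCV 4.12 (cv2) and the standard library are available. Lean on these libraries where they do the work, as an engineer would, in place of code of your own. Each camera call takes 0.05 s, during which the arm holds its last target. There are 200 camera calls.

## Task

The hob has just been cleaned: slide its ignition battery pack the rest of the way along its rail until it clicks home against the housing, and let go of it. Then pick up the loose knob, turn it so that the flat in its bore meets the flat of the bare spindle, push it fully onto the spindle, and press knob and spindle down against the valve spring to the stop, as for lighting. Finish still holding the knob pressed down; leave the other things on the worktop where they are.

Things in the scene. Friction and masses are not known exactly. Their poses are not given: they have to be found in the camera images.
- battery_pack: Loose grey block, 72 (x) x 44 (y) x 34 mm high, 0.11 to 0.22 kg, already astride the rail (1.5 mm play each side), standing on the shelf 48 to 70 mm short of home. Origin: centre of underside; its x is the way it slides. Its upper sides can be gripped across y (walls 21 mm high above the groove) or its near end pushed. Passing the spring nose takes about 3 to 8 N.
- pack_home (a point): Where the pack's origin is when home, on the shelf top; x along the rail, away from the hob's front, z up. The grey shelf, top 20 mm above the worktop, from x -115 to +37, y -35 to +65 mm of this point, bears a rail 16 wide, 11 high on y 0; a black housing, 52 above the worktop, closes it 1 mm beyond the home pack's far end. At y +65 rises the fixed hob's flank, its top 60 above the worktop.
- detent (a joint): Spring nose in the right side of the rail, m: 0 = fully out (also when the pack is home and the nose has clicked into the pack's slot), up to 0.005 = pushed in by the pack passing.
- knob: Loose aluminium-coloured knob, upright on the worktop, 40 to 85 g. Round skirt 46 mm across, 18 high; on it a grip bar 14 mm wide (y), z 18 to 38, parallel sides x -20 to +20 mm, then a tapered nose to x +30. Underside: D bore 14 mm in diameter, 14 deep, chamfered, flat 3.5 mm from the axis on the nose side (+x). Origin: centre of underside; z up.
- spindle_tip (a point): Top centre of the bare upright brass D spindle on a round steel plate (60 mm across) on the hob's front strip. 12 mm in diameter, flat 2.5 mm from the axis facing this point's +x, top chamfered. Top 88 mm above the worktop, 24 above the plate. Knob fully on: underside 14 mm below this point, knob +x along point +x (0.15 rad play). Moves down with the spindle.
- spindle (a joint): How far the spindle is pressed down, m: 0 = up, 0.008 = stop. Spring: 3 N at 0, 8.6 N at the stop.
- fitted_knob: The neighbouring control, fixed: an identical knob already on its plate, its top 52 mm above the hob top. Origin: centre of the plate's underside. It and the bare spindle stand 130 mm apart across the front strip of the hob (290 wide, 500 deep, glass top 60 mm above the worktop, pan supports to 90); either may be the left one.
- burner_cap: Bystander: loose brass burner cap, 44 mm in diameter, 14 mm high, on the worktop. Origin: underside centre.
- spice_jar: Bystander: spice jar with steel cap, 42 mm in diameter, 68 mm high. Origin: underside centre.
- tumbler: Bystander: steel tumbler, 72 mm in diameter, 105 mm high. Origin: underside centre.
- spoon: Bystander: steel spoon 170 mm long, lying on the worktop near the robot. Origin: its middle, on the underside.
- canister: Bystander: white canister with red lid, 90 mm in diameter, 100 mm high, left of the hob. Origin: underside centre.
There are look-alikes about, which are no part of the job. What is shaped like the battery_pack but blue or purple is not meant.

How it is judged:
On the way, in this order (a step that is already met when the one before it is completed fails the run):
1. the battery pack is home and the detent has clicked (distance between battery_pack and pack_home below 0.005 m and value of joint detent below 0.001 m), for 0.2 s.
2. the knob is fully on the spindle, flat to flat (z of knob in the frame of spindle_tip below -0.0115 m and horizontal distance between knob and spindle_tip below 0.003 m and angle between the z axis of knob and the z axis of spindle_tip, either way round below 0.12 rad and angle between the x axis of knob and the x axis of spindle_tip, either way round below 0.25 rad), for 0.2 s.
At the end, for the whole second after the job is handed in: Pack within 5 mm of home, detent nose out (under 1 mm), fingers off it; knob at rest on the spindle: underside 11.5 mm or more below its top, within 3 mm of its axis, upright within 0.12 rad, flats within 0.25 rad; spindle pressed over 5 mm, fingers bearing on the knob over 3 N (all of step 1 and all of step 2 and value of joint spindle above 0.005 m and contact force between the fingers and knob above 3 N and contact force between the fingers and battery_pack below 0.5 N and linear speed of knob below 0.02 m/s); the arm keeps its last pose, push and grip.
It fails at once if another loose thing on the worktop was moved by more than 25 mm or knocked over (distance of any of burner_cap, spice_jar, tumbler, spoon, canister from where it was at the start of the episode above 0.025 m or angle between any of burner_cap, spice_jar, tumbler, canister's own z axis and vertical above 0.5 rad).
It also fails if it takes over 54 s, if anything falls off the work surface, if the arm or the gripper's body presses on something with over 40 N, if the wrist force passes 120 N, or if a joint passes its speed limit or range.

## Working session

There is one attempt and no reset: what is moved stays moved. The work goes in short steps, Python scripts to look and compute and a shell command to move; the robot and the scene stay as the last step left them, time stands still between calls to the robot, and variables do not carry over. Pictures are saved under pics/ and viewed, at most 10 in all, crops included, and the job is handed in when it is done.

```bash
ls; mkdir -p pics; python3 - <<'E'
from plant import arm
import cv2,numpy as np
print({k:np.round(v,3) for k,v in arm.sense().items()}, arm.tip_reach)
for c in("scene","top"):
    im,d=arm.camera(c); cv2.imwrite(f"pics/{c}0.png",im); np.save(f"pics/{c}0.npy",d)
    print(c,{k:np.round(v,3).tolist() for k,v in arm.camera_params(c).items()})
    for n in("battery_pack","pack_home","knob","spindle_tip","fitted_knob","burner_cap","spice_jar","tumbler","spoon","canister"):
        try:
            print(n,[(np.round(r["at"],3).tolist(),round(float(r["confidence"]),2)) for r in arm.place_of(c,n)])
        except Exception as e: print(n,e)
print(arm.sense()["time_s"])
E
```

```text
pics
{'time_s': np.float64(0.0), 'joint_pos': array([ 1.567,  0.386,  0.007, -0.   , -1.194, -0.259]), 'qvel': array([ 0.001,  0.001, -0.002,  0.   , -0.   ,  0.   ]), 'effort': array([ 0.0000e+00, -3.9229e+01,  1.8840e+01,  4.1860e+00, -5.0000e-03,
       -0.0000e+00]), 'ee_pos': array([0.162, 0.603, 0.206]), 'orientation': array([ 3.112, -0.412, -0.   ]), 'wrist_force': array([-1.125,  0.499,  0.032]), 'wrist_torque': array([0.017, 0.016, 0.046]), 'finger_force': np.float64(0.0), 'gripper_width': np.float64(0.997)} 0.011
scene {'mtx': [[521.139, 0.0, 323.725], [0.0, 521.139, 243.898], [0.0, 0.0, 1.0]], 'eye': [1.165, -0.453, 0.88], 'attitude': [-2.131, -1.1, 0.447]}
battery_pack [([0.674, -0.146, -0.003], 0.83), ([0.627, -0.033, 0.02], 0.76), ([0.553, -0.147, -0.002], 0.73), ([0.491, 0.014, -0.0], 0.59)]
pack_home [([0.69, -0.021, 0.018], 0.93)]
knob [([0.626, 0.122, 0.062], 0.32)]
spindle_tip [([0.601, 0.253, 0.086], 0.52)]
fitted_knob [([0.628, 0.125, 0.059], 0.58)]
burner_cap [([0.525, -0.381, 0.001], 0.78), ([0.627, 0.122, 0.059], 0.32)]
spice_jar [([0.466, -0.217, 0.002], 0.85
[... 183 characters left out ...]
1)]
top {'mtx': [[491.692, 0.0, 319.351], [0.0, 491.692, 245.927], [0.0, 0.0, 1.0]], 'eye': [0.21, 0.049, 1.496], 'attitude': [-2.049, 2.183, -0.236]}
battery_pack [([0.492, 0.008, 0.004], 0.93), ([0.68, -0.15, -0.0], 0.72), ([0.55, -0.146, -0.005], 0.66), ([0.627, -0.035, 0.02], 0.57)]
pack_home [([0.684, -0.025, 0.021], 0.92)]
knob [([0.631, -0.295, -0.0], 0.59)]
spindle_tip []
fitted_knob [([0.623, 0.124, 0.061], 0.79)]
burner_cap [([0.519, -0.38, 0.001], 0.68), ([0.511, 0.471, 0.001], 0.21)]
spice_jar [([0.466, -0.211, 0.001], 0.65)]
tumbler [([0.697, -0.424, -0.0], 0.67)]
spoon [([0.333, -0.146, -0.004], 0.9)]
canister [([0.511, 0.469, -0.001], 0.65), ([0.469, -0.212, 0.001], 0.47)]
1.1
```

View pics/scene0.png

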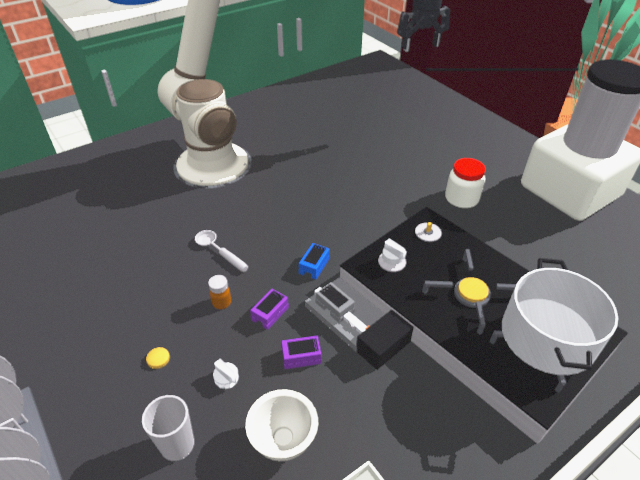

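View pics/top0.png

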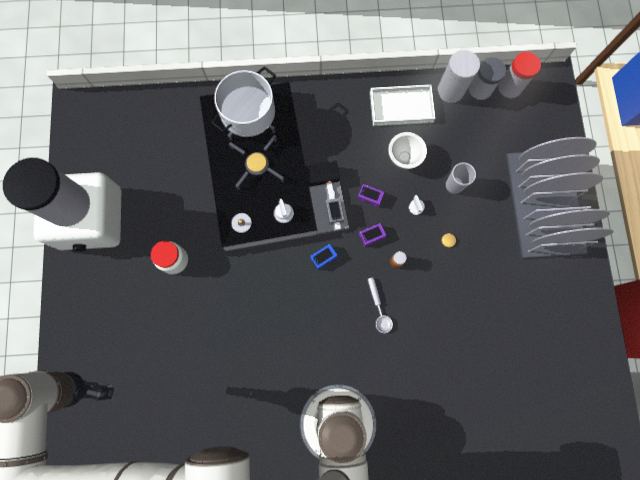

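The scene picture shows the grey pack on the rail at (335,298), the blue look-alike at (314,260) and the purple ones at (269,308) and (302,351). The loose knob is at (226,374), the bare spindle at (429,229) and the fitted knob at (393,255). The grey pack astride the rail fits the description, since the others are coloured and stand on the worktop. I'll confirm it in a crop and measure.

```bash
cat > h.py <<'E'
import numpy as np,cv2
from scipy.spatial.transform import Rotation as R
from plant import arm
def cloud(c,d):
    p=arm.camera_params(c);K=np.array(p["mtx"]);v,u=np.indices(d.shape)
    P=np.stack([(u-K[0,2])/K[0,0]*d,(v-K[1,2])/K[1,1]*d,d],-1)
    W=P@R.from_rotvec(p["attitude"]).as_matrix().T+np.array(p["eye"]); W[d==0]=np.nan
    return W
def proj(c,X):
    p=arm.camera_params(c);K=np.array(p["mtx"])
    q=(np.atleast_2d(X)-p["eye"])@R.from_rotvec(p["attitude"]).as_matrix()
    return (q@K.T)[:,:2]/q[:,2:]
def near(W,x,y,r,z0,z1):
    return (np.hypot(W[...,0]-x,W[...,1]-y)<r)&(W[...,2]>z0)&(W[...,2]<z1)
E
python3 - <<'E'
from h import *
ims=[]
for c in("scene","top"):
    im=cv2.imread(f"pics/{c}0.png");W=cloud(c,np.load(f"pics/{c}0.npy"))
    for n,x,y,r,z0,z1 in(("table",.45,.1,.05,-.1,.1),("knobbar",.631,-.295,.04,.028,.045),("knobskirt",.631,-.295,.04,.01,.024),("spin",.603,.253,.02,.07,.1),("plate",.603,.253,.045,.061,.068),("fitbar",.626,.124,.045,.09,.12),("packtop",.627,-.034,.06,.045,.065),("hob",.7,.15,.03,.05,.1)):
        P=W[near(W,x,y,r,z0,z1)]
        if len(P)<3: print(c,n,len(P));continue
        m=P.mean(0);w,V=np.linalg.eigh(np.cov((P-m)[:,:2].T))
        print(c,n,len(P),np.round(m,4),"mid",np.round((P.max(0)+P.min(0))/2,4),"axis",round(np.degrees(np.arctan2(V[1,1],V[0,1])),1),"sd",np.round(np.sqrt(w),4),"zmax",round(P[:,2].max(),4))
    for X in([.631,-.295,.03],[.602,.253,.08],[.655,-.03,.04]):
        u,v=proj(c,X)[0].round().astype(int)
        ims.append(cv2.resize(im[v-33:v+33,u-33:u+33],(264,264),interpolation=cv2.INTER_CUBIC))
cv2.imwrite("pics/c1.png",np.vstack([np.hstack(ims[:3]),np.hstack(ims[3:])]))
E
```

```text
scene table 868 [4.504e-01 1.026e-01 1.000e-04] mid [0.4502 0.1021 0.0007] axis -166.9 sd [0.0231 0.0256] zmax 0.0064
scene knobbar 222 [ 0.6387 -0.2928  0.0368] mid [ 0.6389 -0.2931  0.035 ] axis -169.5 sd [0.0044 0.0147] zmax 0.0419
scene knobskirt 263 [ 0.6384 -0.2965  0.018 ] mid [ 0.6389 -0.2925  0.0169] axis 97.2 sd [0.012  0.0137] zmax 0.0238
scene spin 41 [0.6023 0.2495 0.0805] mid [0.6007 0.2494 0.0799] axis 91.7 sd [0.0029 0.0037] zmax 0.0897
scene plate 432 [0.6049 0.2495 0.0634] mid [0.6038 0.254  0.0644] axis 75.7 sd [0.0187 0.0195] zmax 0.0678
scene fitbar 339 [0.6293 0.1179 0.1027] mid [0.6283 0.1164 0.103 ] axis -166.3 sd [0.0063 0.014 ] zmax 0.1159
scene packtop 678 [ 0.6314 -0.035   0.0537] mid [ 0.628  -0.0332  0.0524] axis -172.7 sd [0.0134 0.0215] zmax 0.0599
scene hob 384 [0.6959 0.1507 0.0599] mid [0.6995 0.1503 0.0602] axis 78.4 sd [0.0132 0.0159] zmax 0.0643
top table 812 [0.4498 0.0999 0.0011] mid [0.4504 0.1002 0.0009] axis -156.2 sd [0.0249 0.025 ] zmax 0.0113
top knobbar 78 [ 0.6344 -0.2928  0.038 ] mid [ 0.6361 -0.2936  0.0363] axis -168.3 sd [0.0045 0.014 ] zmax 0.0442
top knobskirt 94 [ 0.6306 -0.2901  0.0184] mid [ 0.6307 -0.2949  0.0175] axis 94.4 sd [0.0118 0.0142] zmax 0.0239
top spin 25 [0.5998 0.2505 0.0781] mid [0.6034 0.2556 0.0806] axis 179.2 sd [0.0062 0.0076] zmax 0.0911
top plate 401 [0.6027 0.2525 0.064 ] mid [0.6043 0.2523 0.0645] axis 47.5 sd [0.0218 0.0219] zmax 0.0679
top fitbar 180 [0.6216 0.1214 0.102 ] mid [0.6239 0.1214 0.1042] axis -172.2 sd [0.0103 0.013 ] zmax 0.1185
top packtop 336 [ 0.6251 -0.0335  0.0552] mid [ 0.6267 -0.0336  0.0546] axis -172.1 sd [0.0127 0.0213] zmax 0.0638
top hob 289 [0.6997 0.1499 0.0608] mid [0.6998 0.1501 0.0613] axis -166.7 sd [0.0148 0.0152] zmax 0.0704
```

View pics/c1.png

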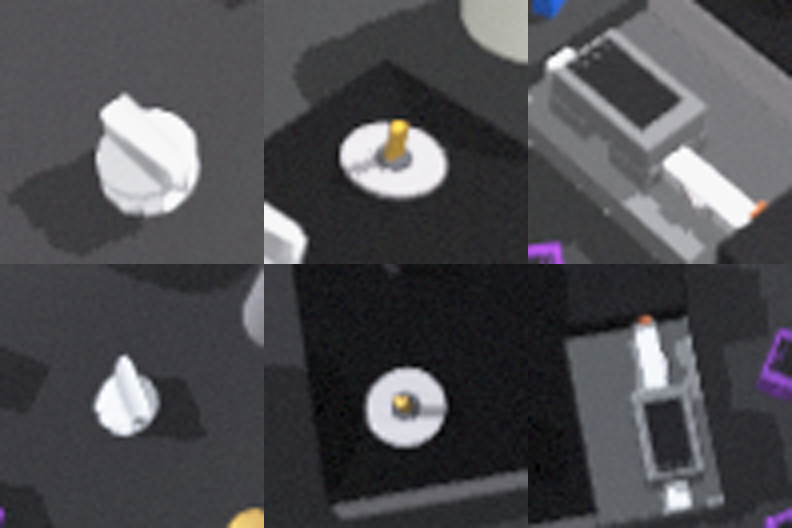

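The crop confirms the grey pack (top row, right) astride the white rail, and the loose knob with its nose towards +x, about yaw 10°. The spindle's flat isn't readable yet, so I'll average frames and enlarge them.

```bash
python3 - <<'E'
from h import *
ims=[]
for c in("scene","top"):
    a=np.mean([arm.camera(c)[0].astype(float) for _ in range(10)],0);np.save(f"pics/{c}_avg.npy",a)
    u,v=proj(c,[.602,.252,.078])[0]; print(c,u,v); u,v=int(round(u)),int(round(v))
    ims.append(cv2.resize(np.clip(a[v-11:v+11,u-11:u+11],0,255).astype(np.uint8),(396,396),interpolation=cv2.INTER_NEAREST))
cv2.imwrite("pics/c2.png",np.hstack(ims))
E
```

```text
scene 428.8970496858688 226.17255962892662
top 239.80281270639622 220.36694594511712
```

View pics/c2.png

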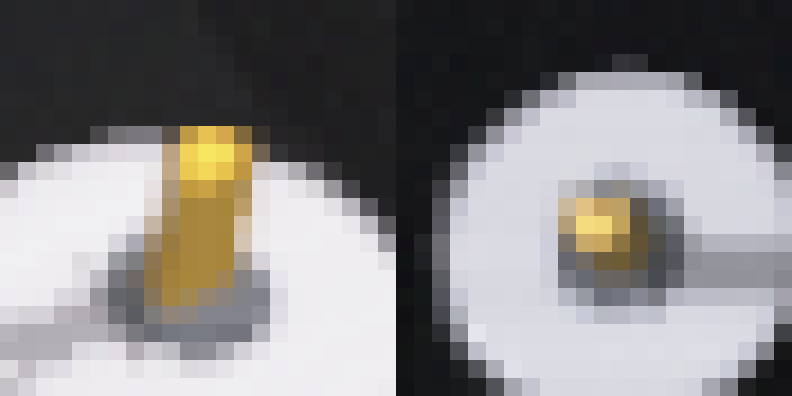

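The averaged crops show the brass spindle at about (205,215) in the left (scene) panel, with a uniform broad side face towards the camera. In the right (top) panel the top face is at about (595,225). I'll fit a D-prism rendering to both for the flat's yaw.

```bash
cat > fit.py <<'E'
from h import *
from scipy.optimize import minimize
S=5;H=10
def setup(c):
    p=arm.camera_params(c);K=np.array(p["mtx"]);u,v=proj(c,[.602,.252,.075])[0].round().astype(int)
    img=np.load(f"pics/{c}_avg.npy")[v-H:v+H,u-H:u+H].reshape(-1,3)
    g=(np.arange(2*H*S)+.5)/S-.5
    U,V=np.meshgrid(u-H+g,v-H+g)
    D=np.stack([(U-K[0,2])/K[0,0],(V-K[1,2])/K[1,1],np.ones_like(U)],-1)@R.from_rotvec(p["attitude"]).as_matrix().T
    return img,D.reshape(-1,3),np.array(p["eye"])
def model(cam,x,y,yaw,rn=.0095):
    img,D,E=cam;o=E-[x,y,0]
    a=(D[:,:2]**2).sum(1);b=(D[:,:2]*o[:2]).sum(1);k=o[:2]@o[:2]-.006**2
    disc=b*b-a*k;hit=disc>0;s=np.sqrt(np.maximum(disc,0));t1=(-b-s)/a;t2=(-b+s)/a
    n=np.array([np.cos(yaw),np.sin(yaw)]);dn=D[:,:2]@n;tf=(.0025-o[:2]@n)/dn
    fin=np.where(dn<0,tf,-9);fo=np.where(dn>0,tf,99)
    tz=(.088-E[2])/D[:,2];tb=(.064-E[2])/D[:,2]
    ti=np.max([t1,fin,tz],0);to=np.min([t2,fo,tb],0);hit&=ti<to
    top=hit&(ti==tz);fl=hit&(ti==fin)&~top;cy=hit&~top&~fl
    P=o+D*t1[:,None];nx=np.where(fl,n[0],P[:,0]/.006);ny=np.where(fl,n[1],P[:,1]/.006);sd=fl|cy
    G=o+D*((.066-E[2])/D[:,2])[:,None];r=np.hypot(G[:,0],G[:,1]);nut=~hit&(r<rn);pl=~hit&~nut&(np.hypot(G[:,0],G[:,1])<.0285);bg=~hit&~nut&~pl
    F=np.stack([top,sd,sd*nx,sd*ny,nut,nut*G[:,0]/.01,nut*G[:,1]/.01,pl,bg],1).astype(float)
    A=F.reshape(2*H,S,2*H,S,-1).mean((1,3)).reshape(4*H*H,-1)
    # window: near spindle/nut
    w=(np.where(r<.016,1.,0)+hit).reshape(2*H,S,2*H,S).mean((1,3)).ravel()>.3
    return A,w
def cost(cam,x,y,yaw):
    A,w=model(cam,x,y,yaw);I=cam[0]
    c=np.linalg.solve(A[w].T@A[w]+.02*np.eye(A.shape[1]),A[w].T@I[w])
    e=np.abs(A[w]@c-I[w]);return np.minimum(e,40).mean()
if __name__=="__main__":
    cams={c:setup(c) for c in("scene","top")}
    T={}
    for c in cams:
        T[c]=[]
        for d in range(0,360,15):
            best=min((minimize(lambda q:cost(cams[c],.602+q[0]/1e3,.252+q[1]/1e3,np.radians(d)),s,method="Nelder-Mead",options=dict(maxfev=45,initial_simplex=np.array([s,[s[0]+1.5,s[1]],[s[0],s[1]+1.5]]))) for s in([0.,0.],[1.5,1.5])),key=lambda m:m.fun)
            T[c].append((best.fun,*best.x))
    for i in range(24): print(i*15,np.round(T["scene"][i],2),np.round(T["top"][i],2),round(T["scene"][i][0]+T["top"][i][0],2))
E
time python3 fit.py
```

```text
0 [16.    2.61 -3.36] [17.71 -2.62 -1.06] 33.71
15 [15.95  2.7  -3.05] [18.08 -2.46 -1.06] 34.03
30 [17.4   2.56 -3.12] [17.92 -2.46 -1.24] 35.32
45 [17.59  2.7  -3.05] [18.02 -2.56 -0.93] 35.6
60 [17.57  2.51 -2.18] [18.12 -2.55 -0.93] 35.68
75 [17.07  2.6  -3.21] [18.17 -2.71 -1.15] 35.24
90 [17.16  2.6  -3.34] [18.54 -2.67 -1.19] 35.7
105 [17.43  2.67 -3.07] [18.9  -3.06 -3.18] 36.33
120 [17.2   2.53 -3.18] [19.25 -3.25 -3.58] 36.46
135 [16.96  2.59 -3.16] [18.83 -2.76 -1.11] 35.79
150 [17.03  2.58 -3.3 ] [18.63 -2.94 -0.94] 35.66
165 [16.89  2.45 -3.26] [19.28 -4.28 -3.88] 36.17
180 [17.28  2.45 -3.29] [19.19 -3.72 -2.06] 36.47
195 [17.66  2.42 -4.96] [18.47 -3.98 -3.11] 36.13
210 [17.98  1.19 -3.66] [18.31 -4.21 -2.56] 36.29
225 [17.86  1.07 -3.76] [18.03 -4.32 -3.06] 35.9
240 [17.23  1.91 -4.21] [17.78 -3.88 -3.01] 35.01
255 [17.07  2.72 -3.09] [17.24 -3.05 -3.74] 34.31
270 [16.75  2.72 -3.09] [17.43 -2.97 -3.1 ] 34.18
285 [16.64  2.72 -3.08] [17.41 -3.13 -3.9 ] 34.05
300 [16.32  2.7  -3.06] [18.23 -2.84 -3.99] 34.55
315 [16.27  2.7  -3.08] [17.94 -2.09 -2.04] 34.21
330 [16.31  2.86 -3.57] [17.78 -2.26 -1.26] 34.09
345 [16.31  2.6  -3.34] [17.46 -2.38 -0.93] 33.76
real	0m15.952s
user	0m16.138s
sys	0m0.256s
```

```bash
cat > fit2.py <<'E'
import fit;from fit import *
def circ(P):
    A=np.c_[2*P,np.ones(len(P))];s=np.linalg.lstsq(A,(P**2).sum(1),rcond=None)[0];return s[:2],np.sqrt(s[2]+s[:2]@s[:2])
cams={}
for c in("scene","top"):
    a=np.load(f"pics/{c}_avg.npy");u,v=proj(c,[.603,.252,.064])[0].round().astype(int)
    g=a.min(2)[v-20:v+20,u-20:u+20].astype(np.float32);g4=cv2.resize(g,None,fx=8,fy=8,interpolation=cv2.INTER_CUBIC)
    m=(g4>115).astype(np.uint8);cs=cv2.findContours(m,0,1)[0];q=max(cs,key=cv2.contourArea)[:,0].astype(float)
    q=(q+.5)/8-.5+[u-20,v-20]
    p=arm.camera_params(c);K=np.array(p["mtx"])
    D=np.c_[(q[:,0]-K[0,2])/K[0,0],(q[:,1]-K[1,2])/K[1,1],np.ones(len(q))]@R.from_rotvec(p["attitude"]).as_matrix().T
    X=(np.array(p["eye"])+D*((.064-p["eye"][2])/D[:,2])[:,None])[:,:2]
    for _ in range(8):
        ce,r=circ(X);e=np.abs(np.hypot(*(X-ce).T)-r);X=X[e<max(.0008,np.quantile(e,.9))]
    print(c,"plate",ce.round(4),r.round(4),len(X),"axis px",proj(c,[[*ce,.064],[*ce,.088]]).round(1).tolist(), "crop org",(proj(c,[.602,.252,.078])[0].round()-11))
    cams[c]=(setup(c),ce)
T=[]
for d in range(0,360,15):
    row=[d]
    for c,(cam,ce) in cams.items():
        row.append(min(cost(cam,ce[0]+i/1e3,ce[1]+j/1e3,np.radians(d)) for i in(-1,-.5,0,.5,1) for j in(-1,-.5,0,.5,1)))
    T.append(row+[row[1]+row[2]])
print(np.round(T,2))
E
python3 fit2.py; python3 - <<'E'
import numpy as np
a=np.load("pics/scene_avg.npy").astype(int)
print(a[220:235,424:434].tolist().__len__())
for v in range(219,234): print(v,[tuple(a[v,u,::-1].tolist()) for u in range(425,433)])
E
```

```text
scene plate [0.6037 0.2501] 0.0309 441 axis px [[427.9, 231.4], [429.5, 223.7]] crop org [418. 215.]
top plate [0.5995 0.2507] 0.0301 426 axis px [[241.0, 222.3], [239.8, 220.3]] crop org [229. 209.]
[[  0.    16.61  17.99  34.59]
 [ 15.    16.14  18.22  34.35]
 [ 30.    17.62  18.29  35.91]
 [ 45.    17.79  18.21  36.  ]
 [ 60.    17.89  18.17  36.06]
 [ 75.    17.54  18.22  35.77]
 [ 90.    17.68  18.49  36.18]
 [105.    17.88  18.89  36.77]
 [120.    17.68  19.05  36.73]
 [135.    17.48  18.79  36.26]
 [150.    17.51  18.88  36.39]
 [165.    17.48  19.26  36.75]
 [180.    17.86  19.43  37.29]
 [195.    18.2   19.21  37.41]
 [210.    18.58  18.83  37.41]
 [225.    18.62  18.55  37.16]
 [240.    18.11  18.11  36.22]
 [255.    17.48  18.11  35.6 ]
 [270.    17.03  18.25  35.28]
 [285.    16.96  18.01  34.97]
 [300.    16.7   18.11  34.82]
 [315.    16.71  18.36  35.08]
 [330.    17.07  18.21  35.29]
 [345.    16.98  17.74  34.72]]
15
219 [(41, 40, 41), (38, 38, 39), (40, 38, 40), (41, 40, 42), (39, 38, 40), (40, 39, 41), (37, 36, 37), (32, 32, 33)]
220 [(40, 40, 41), (39, 38, 40), (3
[... 1136 characters left out ...]
37, 234, 236)]
229 [(127, 126, 128), (141, 118, 79), (157, 125, 57), (167, 133, 61), (168, 135, 62), (167, 134, 60), (166, 156, 146), (215, 211, 217)]
230 [(109, 106, 101), (140, 115, 69), (163, 129, 59), (168, 134, 60), (169, 135, 62), (159, 133, 85), (135, 130, 131), (153, 154, 163)]
231 [(96, 95, 97), (134, 117, 89), (164, 132, 67), (162, 136, 85), (149, 133, 113), (138, 131, 125), (130, 130, 137), (129, 130, 140)]
232 [(90, 92, 97), (126, 123, 123), (145, 133, 121), (141, 134, 128), (132, 132, 140), (130, 131, 141), (129, 131, 141), (141, 141, 151)]
233 [(122, 121, 125), (108, 109, 116), (118, 120, 129), (120, 122, 132), (120, 122, 132), (117, 117, 127), (115, 116, 125), (181, 180, 188)]
```

```bash
python3 - <<'E'
from h import *
rows=[]
Z=14;h=14
for c in("scene","top"):
    a=np.load(f"pics/{c}_avg.npy");W=cloud(c,np.load(f"pics/{c}0.npy"))
    # skirt circle from outline on z=0..18: use place from silhouette via depth
    ctr=[.634,-.294]
    if c=="scene": ctr=[.636,-.2945]
    u,v=proj(c,[*ctr,.02])[0].round().astype(int)
    im=cv2.resize(np.clip(a[v-h:v+h,u-h:u+h],0,255).astype(np.uint8),None,fx=Z,fy=Z,interpolation=cv2.INTER_CUBIC)
    out=[im]
    t=np.linspace(0,2*np.pi,60)
    for yaw in(10.5,190.5):
        o=im.copy();Ry=R.from_euler('z',yaw,degrees=True).as_matrix()
        base=np.array([*ctr,0]);n=base
        out_ =[(np.c_[.023*np.cos(t),.023*np.sin(t),0*t+z],(255,0,0)) for z in(0,.018)]
        B=np.array([[-20,-7],[20,-7],[30,-2],[30,2],[20,7],[-20,7],[-20,-7]])/1e3
        out_+=[(np.c_[B,np.full(7,z)],(0,0,255)) for z in(.018,.038)]
        for L,col in out_:
            q=(proj(c,L@Ry.T+base)-[u-h,v-h]+.5)*Z
            cv2.polylines(o,[q.astype(np.int32)],False,col,1)
        out.append(o)
    rows.append(np.hstack(out)[:, :])
o=np.vstack(rows);s=780/o.shape[1];cv2.imwrite("pics/c3.png",cv2.resize(o,None,fx=s,fy=s,interpolation=cv2.INTER_AREA))
E
```

```text
(no output)
```

View pics/c3.png

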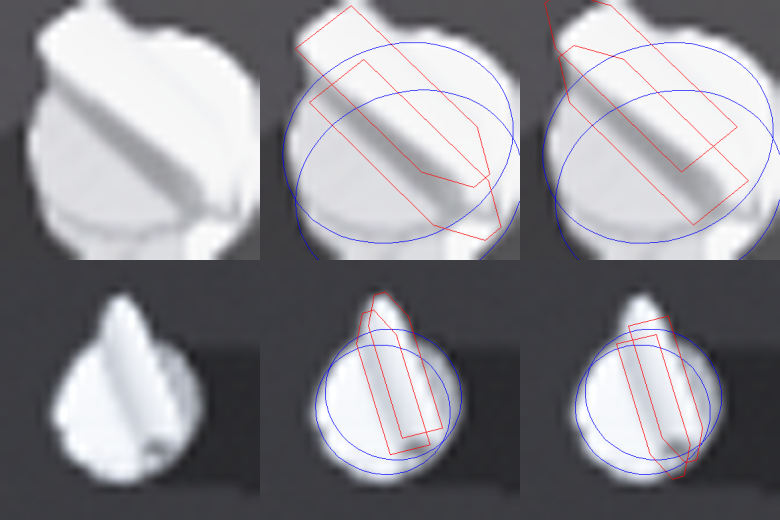

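The pointed end is towards +x in the top view (382,293), and the first hypothesis (nose at yaw ≈ 10.5°) matches both views. The spindle flat also fits yaw ≈ 5–15°, to be confirmed by feel. I'll push the pack first, with shut fingers against its near end.

```bash
cat >> h.py <<'E'
def delta(x,y,z,yaw):
    "shift in tool axes (cm) and twist to reach world pos, tool down with tool x at yaw deg"
    s=arm.sense();T=R.from_rotvec(s["orientation"])
    G=R.from_euler('z',yaw,degrees=True)*R.from_rotvec([np.pi,0,0])
    print("t",round(float(s["time_s"]),2),"shift",(T.inv().apply(np.array([x,y,z])-s["ee_pos"])*100).round(2),"twist",(T.inv()*G).as_rotvec().round(3),"F",np.round(s["wrist_force"],1),"w",round(float(s["gripper_width"]),3),"q",np.round(s["joint_pos"],2))
E
python3 -c "
from h import *
delta(.569,-.0447,.13,10.5)"
python3 -m handwheel '{"translation":[[56.2,52.1,5.7],[56.2,52.1,5.7],[56.2,52.1,5.7],[56.2,52.1,5.7],[56.2,52.1,5.7],[56.2,52.1,5.7],[56.2,52.1,5.7],[56.2,52.1,5.7],[56.2,52.1,5.7],[56.2,52.1,5.7],[56.2,52.1,5.7],[56.2,52.1,5.7],[56.2,52.1,5.7],[56.2,52.1,5.7],[56.2,52.1,5.7],[56.2,52.1,5.7],[56.2,52.1,5.7],[56.2,52.1,5.7],[56.2,52.1,5.7],[56.2,52.1,5.7]],"twist":[[0,0,-0.445],[0,0,-0.445],[0,0,-0.445],[0,0,-0.445],[0,0,-0.445],[0,0,-0.445],[0,0,-0.445],[0,0,-0.445],[0,0,-0.445],[0,0,-0.445],[0,0,-0.445],[0,0,-0.445],[0,0,-0.445],[0,0,-0.445],[0,0,-0.445],[0,0,-0.445],[0,0,-0.445],[0,0,-0.445],[0,0,-0.445],[0,0,-0.445]],"gripper":[1,1,1,1,1,1,1,1,1,1,1,1,1,1,1,1,1,1,1,1]}'
python3 -c "
from h import *
delta(.569,-.0447,.047,10.5)"
```

```text
t 2.1 shift [56.11 52.03  7.66] twist [ 0.    -0.    -0.446] F [-0.2 -0.3 -0.1] w 1.0 q [ 1.57  0.38  0.01  0.   -1.19 -0.26]
time_s: 3.77
ee_pos: [0.5712, -0.049, 0.1486]
orientation: [3.129, 0.278, -0.001]
wrist_force: [-0.1, -0.2, 0.4]
gripper_width: 0.002
finger_force: 0.0
t 3.77 shift [-0.13 -0.46 10.16] twist [ 0.001  0.001 -0.006] F [-0.1 -0.2  0.4] w 0.002 q [ 0.2   0.35 -0.21  0.   -1.02  1.55]
```

```bash
python3 -m handwheel '{"translation":[[0,0,3],[0,0,6],[0,0,9],[0,0,10.2],[0,0,10.2],[0,0,10.2]],"twist":[[0,0,0],[0,0,0],[0,0,0],[0,0,0],[0,0,0],[0,0,0]],"gripper":[1,1,1,1,1,1]}'
python3 -c "
from h import *
delta(.569,-.0447,.047,10.5)
H=np.array([.687,-.024]);d=np.array([np.cos(.183),np.sin(.183)])
delta(*(H-.047*d),.047,10.5)"
```

```text
time_s: 4.27
ee_pos: [0.5695, -0.0451, 0.0476]
orientation: [3.128, 0.288, -0.001]
wrist_force: [0.6, 0.7, 0.3]
gripper_width: 0.003
finger_force: 0.0
t 4.27 shift [-0.04 -0.05  0.06] twist [0.    0.001 0.   ] F [0.6 0.7 0.3] w 0.003 q [ 0.2   0.46 -0.32  0.   -0.79  1.55]
t 4.27 shift [7.24 0.07 0.05] twist [0.    0.001 0.   ] F [0.6 0.7 0.3] w 0.003 q [ 0.2   0.46 -0.32  0.   -0.79  1.55]
```

Next, push in steady steps to just short of home, then watch the force.

```bash
python3 -m handwheel '{"translation":[[1,0,0],[1.6,0,0],[2.2,0,0],[2.8,0,0],[3.4,0,0],[4.0,0,0],[4.6,0,0],[5.2,0,0],[5.8,0,0],[6.3,0,0],[6.6,0,0],[6.8,0,0]],"twist":[[0,0,0],[0,0,0],[0,0,0],[0,0,0],[0,0,0],[0,0,0],[0,0,0],[0,0,0],[0,0,0],[0,0,0],[0,0,0],[0,0,0]],"gripper":[1,1,1,1,1,1,1,1,1,1,1,1]}'
python3 - <<'E'
from h import *
H=np.array([.687,-.024]);d=np.array([np.cos(.183),np.sin(.183)])
delta(*(H-.047*d),.047,10.5)
for c in("scene","top"):
    im,_=arm.camera(c); r=arm.place_of(c,"battery_pack"); print(c,[(np.round(q["at"],3).tolist(),round(float(q["confidence"]),2)) for q in r])
E
```

```text
time_s: 5.27
ee_pos: [0.6369, -0.0332, 0.0475]
orientation: [3.129, 0.286, -0.0]
wrist_force: [0.1, -0.2, 0.4]
gripper_width: -0.001
finger_force: 0.0
t 5.27 shift [0.39 0.01 0.05] twist [ 0.     0.    -0.001] F [ 0.1 -0.2  0.4] w -0.001 q [ 0.2   0.55 -0.15  0.   -0.87  1.55]
scene [([0.677, -0.144, -0.004], 0.96), ([0.49, 0.013, -0.002], 0.63), ([0.55, -0.147, -0.0], 0.62), ([0.628, -0.034, 0.021], 0.56)]
top [([0.549, -0.146, -0.004], 0.92), ([0.68, -0.153, -0.001], 0.83), ([0.493, 0.009, 0.003], 0.72), ([0.628, -0.033, 0.019], 0.6)]
```

```bash
python3 - <<'E'
from h import *
ims=[]
for c in("scene","top"):
    im,d=arm.camera(c);W=cloud(c,d);u,v=proj(c,[.64,-.03,.06])[0].round().astype(int)
    ims.append(cv2.resize(im[v-45:v+45,u-45:u+45],(396,396),interpolation=cv2.INTER_CUBIC))
    m=near(W,.65,-.03,.09,.045,.062);print(c,m.sum(),np.round(np.nanmin(W[m],0),3),np.round(np.nanmax(W[m],0),3))
cv2.imwrite("pics/c4.png",np.hstack(ims))
E
```

```text
scene 1222 [ 0.594 -0.059  0.045] [0.74  0.059 0.062]
top 358 [ 0.582 -0.058  0.046] [0.68  0.059 0.062]
```

View pics/c4.png

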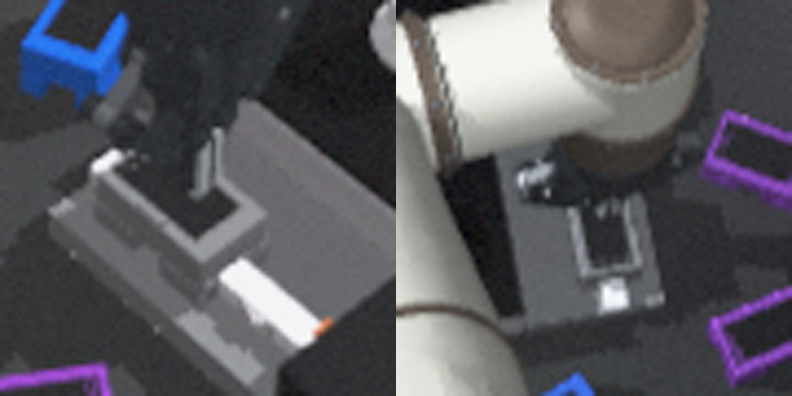

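```bash
python3 - <<'E'
from h import *
c="scene";im,d=arm.camera(c);W=cloud(c,d);u,v=proj(c,[.64,-.03,.06])[0].round().astype(int)
im0=np.load("pics/scene0.npy");W0=cloud(c,im0)
for V in range(v-16,v+16,2): print(V-v,[tuple((W[V,U]*1000).round().astype(int).tolist()) if d[V,U]>0 else None for U in range(u-8,u+10,3)])
print("before, along pack axis z:")
for V in range(v-14,v+12,2): print(V-v,[tuple((W0[V,U]*1000).round().astype(int).tolist()) if im0[V,U]>0 else None for U in range(u-20,u+10,4)])
E
```

```text
-16 [(645, -56, 130), (646, -49, 126), (651, -46, 129), (650, -38, 122), (645, -27, 111), (588, 29, 20)]
-14 [(655, -64, 139), (652, -54, 129), (651, -46, 123), (652, -39, 119), (648, -29, 108), (593, 25, 21)]
-12 [(655, -63, 133), (653, -55, 124), (644, -41, 107), (649, -37, 109), (646, -27, 99), (598, 21, 22)]
-10 [(655, -63, 126), (654, -55, 120), (646, -41, 103), (649, -37, 103), (648, -28, 95), (600, 19, 18)]
-8 [(635, -48, 91), (643, -47, 98), (644, -40, 94), (649, -37, 97), (647, -27, 88), (606, 15, 20)]
-6 [(637, -49, 88), (644, -47, 93), (644, -40, 88), (648, -35, 89), (647, -26, 81), (612, 11, 22)]
-4 [(621, -37, 58), (643, -46, 85), (645, -40, 83), (648, -35, 82), (632, -14, 53), (615, 8, 21)]
-2 [(623, -38, 54), (629, -35, 57), (644, -39, 75), (649, -36, 78), (638, -18, 54), (641, -14, 55)]
0 [(630, -44, 58), (631, -36, 54), (634, -31, 53), (639, -28, 56), (642, -22, 55), (646, -17, 55)]
2 [(632, -45, 55), (635, -40, 54), (639, -35, 55), (643, -30, 55), (645, -24, 53), (650, -20, 55)]
4 [(638, -49, 57), (640, -43, 54), (643, -38, 54), (647, -33, 55), (650, -28, 55), (653,
[... 1507 characters left out ...]
, 55), (637, -28, 54), (642, -22, 55), (646, -15, 54)]
2 [(605, -56, 35), None, (628, -52, 56), (632, -45, 55), (638, -39, 57), (642, -32, 55), (645, -24, 53), (652, -19, 56)]
4 [(607, -57, 31), (619, -56, 43), (632, -55, 55), (637, -48, 56), (641, -41, 54), (645, -34, 54), (650, -28, 55), (653, -20, 52)]
6 [(607, -57, 25), (620, -56, 37), (632, -54, 48), (640, -51, 54), (645, -44, 55), (650, -38, 56), (655, -31, 55), (657, -23, 52)]
8 [(608, -57, 19), (620, -56, 30), (632, -54, 42), (643, -53, 52), (649, -47, 54), (652, -40, 53), (657, -33, 53), (663, -28, 55)]
10 [(613, -61, 21), (618, -55, 21), (622, -47, 19), (644, -53, 47), (652, -49, 52), (657, -43, 53), (664, -39, 58), (664, -28, 49)]
```

```bash
python3 - <<'E'
from h import *
d=np.load("pics/scene0.npy");W=cloud("scene",d)
m=near(W,.162,.604,.10,.05,.4)
P=W[m];print(len(P),P.min(0).round(3),P.max(0).round(3))
vs,us=np.where(m);print(us.min(),us.max(),vs.min(),vs.max())
for z in np.arange(.17,.34,.01):
    q=P[(P[:,2]>=z)&(P[:,2]<z+.01)]
    if len(q):print(round(z,2),len(q),q.min(0).round(3),q.max(0).round(3))
print("now"); d=arm.camera("scene")[1];W=cloud("scene",d);P=W[near(W,.637,-.033,.07,.058,.3)];P=P[P[:,2]>.06]
for z in np.arange(.06,.2,.01):
    q=P[(P[:,2]>=z)&(P[:,2]<z+.01)]
    if len(q):print(round(z,2),len(q),q.min(0).round(3),q.max(0).round(3))
print({k:np.round(v,4).tolist() for k,v in arm.sense().items()})
E
```

```text
1520 [0.131 0.527 0.243] [0.204 0.676 0.387]
397 449 0 50
0.24 26 [0.143 0.552 0.243] [0.188 0.655 0.25 ]
0.25 47 [0.144 0.545 0.25 ] [0.188 0.656 0.26 ]
0.26 56 [0.14  0.546 0.26 ] [0.189 0.659 0.27 ]
0.27 54 [0.145 0.544 0.27 ] [0.191 0.657 0.28 ]
0.28 57 [0.151 0.535 0.28 ] [0.191 0.676 0.29 ]
0.29 125 [0.135 0.528 0.29 ] [0.196 0.673 0.3  ]
0.3 163 [0.131 0.527 0.3  ] [0.198 0.676 0.31 ]
0.31 162 [0.131 0.528 0.31 ] [0.196 0.669 0.32 ]
0.32 150 [0.135 0.53  0.32 ] [0.194 0.669 0.33 ]
0.33 192 [0.132 0.533 0.33 ] [0.194 0.668 0.34 ]
now
0.06 11 [0.616 0.032 0.06 ] [0.64  0.036 0.063]
0.07 11 [ 0.637 -0.044  0.073] [ 0.649 -0.026  0.079]
0.08 43 [ 0.633 -0.048  0.081] [ 0.649 -0.02   0.09 ]
0.09 35 [ 0.638 -0.047  0.091] [ 0.65  -0.022  0.1  ]
0.1 31 [ 0.643 -0.046  0.1  ] [ 0.65  -0.025  0.109]
0.11 38 [ 0.64  -0.057  0.111] [ 0.654 -0.004  0.12 ]
0.12 111 [ 0.629 -0.066  0.12 ] [0.655 0.007 0.13 ]
0.13 86 [ 0.626 -0.076  0.13 ] [0.657 0.016 0.14 ]
0.14 110 [ 0.637 -0.082  0.14 ] [0.659 0.021 0.15 ]
0.15 122 [ 0.633 -0.095  0.15 ] [0.661 0.027 0.16 ]
0.16 209 [ 0.63  -0.096  0.16 ] [0.662 0.028 0.17 ]
0.17 121 [ 0.637 -0.084  0.17 ] [ 0.66  -0.011  0.18 ]
0.18 78 [ 0.633 -0.075  0.18 ] [ 0.66  -0.042  0.19 ]
0.19 44 [ 0.634 -0.072  0.19 ] [ 0.654 -0.058  0.2  ]
0.2 116 [ 0.617 -0.071  0.2  ] [ 0.675 -0.011  0.21 ]
{'time_s': 5.6667, 'joint_pos': [0.2012, 0.5491, -0.1529, -0.0, -0.8689, 1.5518], 'qvel': [-0.0006, 0.0019, 0.0035, 0.0001, -0.0, -0.0001], 'effort': [0.0014, -43.735, 15.4794, 3.4382, -0.001, -0.0], 'ee_pos': [0.6364, -0.0333, 0.0477], 'orientation': [3.1286, 0.2857, -0.0001], 'wrist_force': [0.4818, -0.5573, 0.2199], 'wrist_torque': [-0.0212, 0.0214, -0.0138], 'finger_force': 0.0, 'gripper_width': 0.0023}
```

The depth images put the shut fingertips at z ≈ 0.073, while the state implies 0.036. At the start they were also 35 mm higher than stated. So the real tool ends about 36 mm behind the stated TCP, and the fingers passed over the pack, which has not moved. I'll apply that offset from here on: back off, go lower, push again.

```bash
python3 -m handwheel '{"translation":[[-3.5,0,0],[-6.9,0,0],[-6.9,0,0],[-6.9,0,2.5],[-6.9,0,3.4],[-6.9,0,3.4],[-6.0,0,3.4],[-5.4,0,3.4],[-4.8,0,3.4],[-4.2,0,3.4],[-3.8,0,3.4],[-3.8,0,3.4]],"twist":[[0,0,0],[0,0,0],[0,0,0],[0,0,0],[0,0,0],[0,0,0],[0,0,0],[0,0,0],[0,0,0],[0,0,0],[0,0,0],[0,0,0]],"gripper":[1,1,1,1,1,1,1,1,1,1,1,1]}'
python3 - <<'E'
from h import *
delta(.6387,-.0328,.014,10.5)
for c in("scene","top"):
    im,_=arm.camera(c); r=arm.place_of(c,"battery_pack"); print(c,[(np.round(q["at"],3).tolist(),round(float(q["confidence"]),2)) for q in r if q["at"][2]>.01])
E
```

```text
time_s: 6.67
ee_pos: [0.6002, -0.0401, 0.0138]
orientation: [3.128, 0.286, 0.001]
wrist_force: [-0.1, -1.0, 0.4]
gripper_width: 0.0
finger_force: 0.5
t 6.67 shift [ 3.92 -0.02 -0.02] twist [ 0.    -0.001 -0.001] F [-0.1 -1.   0.4] w 0.0 q [ 0.2   0.54 -0.28  0.   -0.75  1.55]
scene [([0.647, -0.031, 0.018], 0.76)]
top []
```

```bash
python3 -m handwheel '{"translation":[[0.6,0,0],[1.2,0,0],[1.8,0,0],[2.4,0,0],[2.9,0,0],[3.3,0,0],[3.6,0,0],[3.8,0,0],[3.9,0,0],[3.9,0,0]],"twist":[[0,0,0],[0,0,0],[0,0,0],[0,0,0],[0,0,0],[0,0,0],[0,0,0],[0,0,0],[0,0,0],[0,0,0]],"gripper":[1,1,1,1,1,1,1,1,1,1]}'
python3 - <<'E'
from h import *
delta(.6387,-.0328,.014,10.5)
for c in("scene","top"):
    im,d=arm.camera(c); r=arm.place_of(c,"battery_pack"); print(c,[(np.round(q["at"],3).tolist(),round(float(q["confidence"]),2)) for q in r if q["at"][2]>.01],[np.round(q["at"],3).tolist() for q in arm.place_of(c,"pack_home")])
E
```

```text
time_s: 7.7
ee_pos: [0.6389, -0.0325, 0.0137]
orientation: [-3.128, -0.287, -0.004]
wrist_force: [0.1, -0.6, 0.2]
gripper_width: 0.0
finger_force: 0.0
t 7.7 shift [-0.02  0.03 -0.03] twist [-0.    -0.003 -0.001] F [ 0.1 -0.6  0.2] w 0.0 q [ 0.2   0.59 -0.18 -0.   -0.8   1.55]
scene [([0.687, -0.025, 0.018], 0.59)] [[0.688, -0.026, 0.019]]
top [] [[0.681, -0.026, 0.022], [0.465, -0.213, 0.001]]
```

```bash
python3 -m handwheel '{"translation":[[0.1,0,0],[0.2,0,0],[0.3,0,0],[0.3,0,0]],"twist":[[0,0,0],[0,0,0],[0,0,0],[0,0,0]],"gripper":[1,1,1,1]}'; python3 -m handwheel '{"translation":[[0.1,0,0],[0.2,0,0],[0.3,0,0],[0.3,0,0]],"twist":[[0,0,0],[0,0,0],[0,0,0],[0,0,0]],"gripper":[1,1,1,1]}'
```

```text
time_s: 8.33
ee_pos: [0.6395, -0.0328, 0.0135]
orientation: [3.128, 0.285, -0.004]
wrist_force: [-3.6, -0.3, 2.8]
gripper_width: 0.003
finger_force: 1.6
time_s: 8.67
ee_pos: [0.6396, -0.0329, 0.0134]
orientation: [3.128, 0.284, -0.013]
wrist_force: [-9.3, -0.8, 7.2]
gripper_width: -0.003
finger_force: 4.6
```

```bash
python3 -m handwheel '{"translation":[[0.1,0,0],[0.3,0,0],[0.5,0,0],[0.5,0,0]],"twist":[[0,0,0],[0,0,0],[0,0,0],[0,0,0]],"gripper":[1,1,1,1]}'
python3 - <<'E'
from h import *
for c in("scene",):
    im,d=arm.camera(c); print([np.round(q["at"],3).tolist() for q in arm.place_of(c,"battery_pack")],[np.round(q["at"],3).tolist() for q in arm.place_of(c,"pack_home")])
    W=cloud(c,d);u,v=proj(c,[.70,-.02,.05])[0].round().astype(int)
    cv2.imwrite("pics/c5.png",cv2.resize(im[v-28:v+28,u-28:u+28],(448,448),interpolation=cv2.INTER_CUBIC))
E
```

```text
time_s: 9.0
ee_pos: [0.6396, -0.0332, 0.0132]
orientation: [3.127, 0.283, -0.031]
wrist_force: [-18.1, -2.1, 14.9]
gripper_width: -0.004
finger_force: 9.3
[[0.552, -0.147, -0.001], [0.688, -0.025, 0.019], [0.674, -0.145, -0.005], [0.492, 0.014, 0.004], [0.523, -0.378, 0.002]] [[0.689, -0.024, 0.018]]
```

View pics/c5.png

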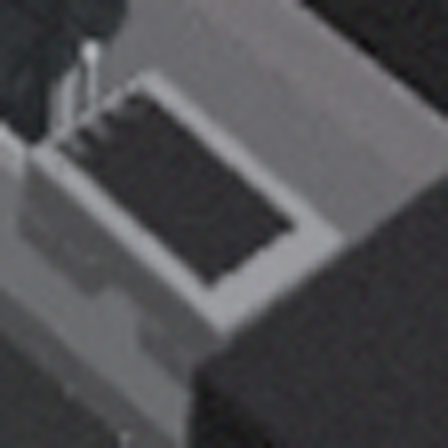

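The crop shows the pack's far edge flush with the black housing at about (270,290). It does not yield to 18 N, so it is home. I'll back off, rise and go above the knob.

```bash
python3 -m handwheel '{"translation":[[-1,0,0],[-3,0,0],[-5,0,0],[-5,0,0],[-5,0,-4],[-5,0,-8],[-5,0,-12],[-5,0,-12]],"twist":[[0,0,0],[0,0,0],[0,0,0],[0,0,0],[0,0,0],[0,0,0],[0,0,0],[0,0,0]],"gripper":[1,1,1,1,1,1,1,0]}'
python3 - <<'E'
from h import *
delta(.633,-.294,.07,10.5)
for c in("scene","top"):
    im,d=arm.camera(c); print(c,[(np.round(q["at"],3).tolist()) for q in arm.place_of(c,"battery_pack")if q["at"][2]>.01],[np.round(q["at"],3).tolist() for q in arm.place_of(c,"knob")])
E
```

```text
time_s: 9.82
ee_pos: [0.6062, -0.0398, 0.1435]
orientation: [3.127, 0.289, 0.031]
wrist_force: [1.8, 0.3, 1.2]
gripper_width: 0.124
finger_force: 0.0
t 9.82 shift [-2.17 25.45  7.39] twist [ 0.003 -0.02   0.001] F [1.8 0.3 1.2] w 0.124 q [ 0.2   0.39 -0.15  0.   -1.01  1.55]
scene [[0.687, -0.026, 0.016]] [[0.631, -0.291, 0.003]]
top [] [[0.633, -0.295, -0.002]]
```

```bash
python3 -m handwheel '{"translation":[[-2.2,25.4,6.4],[-2.2,25.4,6.4],[-2.2,25.4,6.4],[-2.2,25.4,6.4],[-2.2,25.4,6.4],[-2.2,25.4,6.4],[-2.2,25.4,6.4],[-2.2,25.4,6.4],[-2.2,25.4,6.4],[-2.2,25.4,6.4]],"twist":[[0,0,0],[0,0,0],[0,0,0],[0,0,0],[0,0,0],[0,0,0],[0,0,0],[0,0,0],[0,0,0],[0,0,0]],"gripper":[0,0,0,0,0,0,0,0,0,0]}'
python3 - <<'E'
from h import *
delta(.633,-.294,-.002,10.5)
d=arm.camera("scene")[1];W=cloud("scene",d);P=W[near(W,.633,-.294,.05,.05,.3)]
print(P[:,2].min(),np.sort(P[:,2])[:8].round(3))
E
```

```text
time_s: 10.95
ee_pos: [0.6235, -0.293, 0.069]
orientation: [-3.128, -0.287, 0.002]
wrist_force: [-0.0, 0.5, 0.9]
gripper_width: 0.498
finger_force: 0.0
t 10.95 shift [0.93 0.28 7.1 ] twist [-0.001  0.001 -0.   ] F [-0.   0.5  0.9] w 0.498 q [-0.21  0.6   0.01 -0.   -0.98  1.96]
0.09622883785076364 [0.096 0.097 0.098 0.098 0.099 0.099 0.099 0.1  ]
```

```bash
python3 -m handwheel '{"translation":[[0.9,0.3,2],[0.9,0.3,4.5],[0.9,0.3,6.5],[0.9,0.3,7.1],[0.9,0.3,7.1],[0.9,0.3,7.1],[0.9,0.3,7.1],[0.9,0.3,7.1],[0.9,0.3,7.1],[0.9,0.3,7.1],[0.9,0.3,7.1]],"twist":[[0,0,0],[0,0,0],[0,0,0],[0,0,0],[0,0,0],[0,0,0],[0,0,0],[0,0,0],[0,0,0],[0,0,0],[0,0,0]],"gripper":[0,0,0,0,0,1,1,1,1,1,1]}'
```

```text
time_s: 11.92
ee_pos: [0.6345, -0.2954, 0.001]
orientation: [3.127, 0.287, 0.006]
wrist_force: [1.1, 2.4, 6.4]
gripper_width: 0.146
finger_force: 61.9
```

```bash
python3 -m handwheel '{"translation":[[0,0,-2],[0,0,-5],[0,0,-9],[0,0,-13],[0,0,-17],[0,0,-17],[0,0,-17]],"twist":[[0,0,0],[0,0,0],[0,0,0],[0,0,0],[0,0,0],[0,0,0],[0,0,0]],"gripper":[1,1,1,1,1,1,1]}'
python3 - <<'E'
from h import *
delta(.601,.251,.15,10.5)
E
```

```text
time_s: 12.5
ee_pos: [0.6344, -0.2958, 0.1726]
orientation: [3.126, 0.285, 0.011]
wrist_force: [-1.0, 0.9, -2.6]
gripper_width: 0.14
finger_force: 61.1
t 12.5 shift [  6.59 -54.39   2.15] twist [ 0.003 -0.007 -0.001] F [-1.   0.9 -2.6] w 0.14 q [-0.21  0.53  0.16  0.   -1.19  1.96]
```

```bash
python3 -m handwheel '{"translation":[[6.6,-54.4,1.5],[6.6,-54.4,1.5],[6.6,-54.4,1.5],[6.6,-54.4,1.5],[6.6,-54.4,1.5],[6.6,-54.4,1.5],[6.6,-54.4,1.5],[6.6,-54.4,1.5],[6.6,-54.4,1.5],[6.6,-54.4,1.5],[6.6,-54.4,1.5],[6.6,-54.4,1.5],[6.6,-54.4,1.5],[6.6,-54.4,1.5],[6.6,-54.4,1.5],[6.6,-54.4,1.5],[6.6,-54.4,1.5],[6.6,-54.4,1.5]],"twist":[[0,0,0],[0,0,0],[0,0,0],[0,0,0],[0,0,0],[0,0,0],[0,0,0],[0,0,0],[0,0,0],[0,0,0],[0,0,0],[0,0,0],[0,0,0],[0,0,0],[0,0,0],[0,0,0],[0,0,0],[0,0,0]],"gripper":[1,1,1,1,1,1,1,1,1,1,1,1,1,1,1,1,1,1]}'
python3 - <<'E'
from h import *
delta(.601,.251,.15,10.5)
a=[]
for i in range(6): im,d=arm.camera("scene");a.append(im.astype(float))
a=np.mean(a,0);np.save("pics/held_avg.npy",a)
for n in("knob","spindle_tip","fitted_knob"): print(n,[(np.round(q["at"],3).tolist(),round(float(q["confidence"]),2)) for q in arm.place_of("scene",n)])
u,v=proj("scene",[.601,.251,.12])[0].round().astype(int);print(u,v)
cv2.imwrite("pics/c6.png",cv2.resize(np.clip(a[v-40:v+30,u-35:u+35],0,255).astype(np.uint8),(560,560),interpolation=cv2.INTER_CUBIC))
E
```

```text
time_s: 14.0
ee_pos: [0.5993, 0.2498, 0.1533]
orientation: [3.128, 0.282, -0.001]
wrist_force: [0.7, -0.3, -0.5]
gripper_width: 0.139
finger_force: 61.1
t 14.0 shift [ 0.19 -0.08  0.33] twist [ 0.     0.001 -0.003] F [ 0.7 -0.3 -0.5] w 0.139 q [ 0.64  0.46 -0.   -0.   -1.1   1.11]
knob [([0.597, 0.253, 0.154], 0.77)]
spindle_tip [([0.598, 0.254, 0.085], 0.55)]
fitted_knob [([0.625, 0.122, 0.062], 0.94)]
431 212
```

View pics/c6.png

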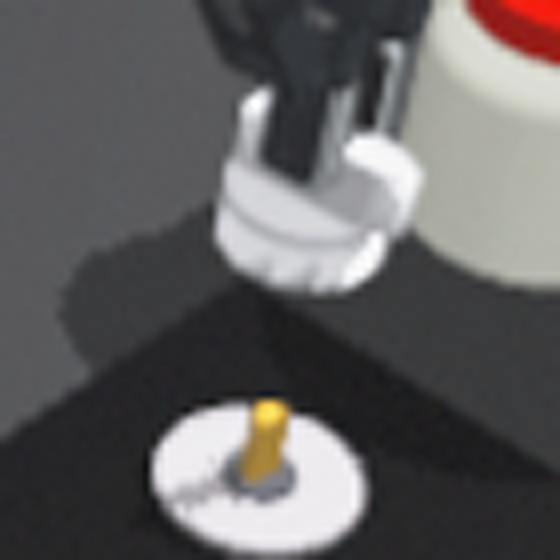

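The picture shows the knob held upright at about (310,215), with its nose to the lower right (+x), almost above the spindle at (268,430). I'll measure the skirt rim against the plate in this same camera so that calibration errors cancel.

```bash
cat > rel.py <<'E'
from h import *
from scipy.optimize import least_squares
def rays(c,q):
    p=arm.camera_params(c);K=np.array(p["mtx"])
    return np.array(p["eye"]),np.c_[(q[:,0]-K[0,2])/K[0,0],(q[:,1]-K[1,2])/K[1,1],np.ones(len(q))]@R.from_rotvec(p["attitude"]).as_matrix().T
a=np.load("pics/held_avg.npy");z=arm.sense()["ee_pos"][2]-.001
g=cv2.resize(a.min(2).astype(np.float32),None,fx=8,fy=8,interpolation=cv2.INTER_CUBIC)
u0,v0=431-35,212-40
q=[]
for u in np.arange(u0+28.5,u0+44,.5):
    col=g[:,int((u+.5)*8)];i=int((v0+33+.5)*8)
    # start lower (dark gap) and go up to first bright
    seg=col[int((v0+24)*8):int((v0+42)*8)];b=np.where(seg>105)[0]
    if len(b): q.append([u,(b.max()+.5)/8-.5+v0+24])
q=np.array(q);print(q[::6].round(1).tolist())
E,D=rays("scene",q);X=(E+D*((z-E[2])/D[:,2])[:,None])[:,:2]
f=least_squares(lambda c:np.hypot(*(X-c).T)-.023,[.601,.251],loss="soft_l1",f_scale=.0005)
print("knob",f.x.round(4),"res",np.abs(f.fun).max().round(4),"tcp",arm.sense()["ee_pos"].round(4),"plate scene [.6037 .2501]")
E
python3 rel.py
```

```text
[[424.5, 204.9], [427.5, 206.2], [430.5, 207.6], [433.5, 207.8], [436.5, 208.1], [439.5, 207.7]]
knob [0.6018 0.2498] res 0.0013 tcp [0.5994 0.2515 0.1537] plate scene [.6037 .2501]
```

```bash
python3 -c "
from h import *
delta(.6013,.2515,.095,10.5)"
python3 -m handwheel '{"translation":[[0.2,0,1.5],[0.2,0,3],[0.2,0,4.5],[0.2,0,5.8],[0.2,0,5.8],[0.2,0,5.8]],"twist":[[0,0,0],[0,0,0],[0,0,0],[0,0,0],[0,0,0],[0,0,0]],"gripper":[1,1,1,1,1,1]}'
python3 -c "
from h import *
delta(.6013,.2515,.089,10.5)
arm.camera('scene');delta(.6013,.2515,.089,10.5)"
```

```text
t 14.45 shift [0.19 0.04 5.87] twist [-0.    -0.    -0.001] F [-0.8  0.5 -0.9] w 0.139 q [ 0.65  0.46 -0.   -0.   -1.1   1.11]
time_s: 14.95
ee_pos: [0.6011, 0.2518, 0.0951]
orientation: [3.127, 0.286, -0.002]
wrist_force: [0.5, -0.6, 0.1]
gripper_width: 0.146
finger_force: 61.1
t 14.95 shift [0.02 0.04 0.61] twist [ 0.001  0.001 -0.001] F [ 0.5 -0.6  0.1] w 0.146 q [ 0.64  0.52 -0.07  0.   -0.99  1.11]
t 15.0 shift [-0.06  0.07  0.72] twist [ 0.    -0.001 -0.001] F [ 0.3  0.4 -0. ] w 0.143 q [ 0.64  0.52 -0.06  0.   -0.99  1.11]
```

Lower gently by feel: contact is expected near z 0.089, and fully on would be about 0.075.

```bash
python3 -m handwheel '{"translation":[[0,0,0.3],[0,0,0.6],[0,0,0.9],[0,0,1.1],[0,0,1.1]],"twist":[[0,0,0],[0,0,0],[0,0,0],[0,0,0],[0,0,0]],"gripper":[1,1,1,1,1]}'
```

```text
time_s: 15.42
ee_pos: [0.6014, 0.2521, 0.0843]
orientation: [-3.129, -0.286, -0.0]
wrist_force: [0.2, 0.2, -0.2]
gripper_width: 0.142
finger_force: 61.0
```

```bash
python3 -m handwheel '{"translation":[[0,0,0.3],[0,0,0.5],[0,0,0.7],[0,0,0.7]],"twist":[[0,0,0],[0,0,0],[0,0,0],[0,0,0]],"gripper":[1,1,1,1]}'
```

```text
time_s: 15.75
ee_pos: [0.6014, 0.2521, 0.0772]
orientation: [-3.129, -0.286, -0.0]
wrist_force: [0.5, 1.1, -1.6]
gripper_width: 0.145
finger_force: 61.0
```

```bash
python3 -m handwheel '{"translation":[[0,0,0.1],[0,0,0.2],[0,0,0.3],[0,0,0.3],[0,0,0.3],[0,0,0.3]],"twist":[[0,0,0],[0,0,0],[0,0,0],[0,0,0],[0,0,0],[0,0,0]],"gripper":[1,1,1,1,1,1]}'; python3 -m handwheel '{"translation":[[0,0,0.2],[0,0,0.4],[0,0,0.4],[0,0,0.4]],"twist":[[0,0,0],[0,0,0],[0,0,0],[0,0,0]],"gripper":[1,1,1,1]}'
```

```text
time_s: 16.25
ee_pos: [0.6015, 0.2521, 0.075]
orientation: [-3.128, -0.286, -0.001]
wrist_force: [0.3, 0.7, 1.1]
gripper_width: 0.141
finger_force: 61.3
time_s: 16.58
ee_pos: [0.6016, 0.2522, 0.0711]
orientation: [-3.128, -0.286, -0.001]
wrist_force: [-0.9, 1.0, 5.0]
gripper_width: 0.143
finger_force: 61.7
```

The bore slid on with no resistance and the spring is now carrying load (5 N), so the flats have met. Press on to the stop.

```bash
python3 -m handwheel '{"translation":[[0,0,0.2],[0,0,0.4],[0,0,0.6],[0,0,0.7],[0,0,0.8],[0,0,0.8]],"twist":[[0,0,0],[0,0,0],[0,0,0],[0,0,0],[0,0,0],[0,0,0]],"gripper":[1,1,1,1,1,1]}'
```

```text
time_s: 17.08
ee_pos: [0.6017, 0.2522, 0.0669]
orientation: [3.128, 0.288, 0.004]
wrist_force: [-6.5, -1.4, 18.2]
gripper_width: 0.14
finger_force: 63.7
```

```bash
python3 -m handwheel '{"translation":[[0,0,0.2],[0,0,0.3],[0,0,0.3],[0,0,0.3]],"twist":[[0,0,0],[0,0,0],[0,0,0],[0,0,0]],"gripper":[1,1,1,1]}'
```

```text
time_s: 17.42
ee_pos: [0.6019, 0.2523, 0.0668]
orientation: [3.128, 0.289, 0.006]
wrist_force: [-11.2, -1.9, 30.0]
gripper_width: 0.147
finger_force: 65.1
```

At the stop: the force rose from 18 to 30 N with no further travel. I'll ease off slightly, check and hand in.

```bash
python3 -m handwheel '{"translation":[[0,0,-0.2],[0,0,-0.2],[0,0,-0.2],[0,0,-0.2]],"twist":[[0,0,0],[0,0,0],[0,0,0],[0,0,0]],"gripper":[1,1,1,1]}'
python3 - <<'E'
from h import *
im,d=arm.camera("scene")
for n in("knob","fitted_knob","battery_pack","pack_home"): print(n,[(np.round(q["at"],3).tolist(),round(float(q["confidence"]),2)) for q in arm.place_of("scene",n)])
W=cloud("scene",d)
u,v=proj("scene",[.601,.251,.08])[0].round().astype(int)
cv2.imwrite("pics/c7.png",cv2.resize(im[v-35:v+35,u-35:u+35],(560,560),interpolation=cv2.INTER_CUBIC))
E
```

```text
time_s: 17.75
ee_pos: [0.6018, 0.2522, 0.0668]
orientation: [3.128, 0.288, 0.005]
wrist_force: [-8.4, -1.6, 23.2]
gripper_width: 0.14
finger_force: 64.1
knob [([0.598, 0.251, 0.067], 0.73)]
fitted_knob [([0.625, 0.123, 0.063], 0.95)]
battery_pack [([0.552, -0.143, -0.003], 0.83), ([0.492, 0.011, -0.002], 0.82), ([0.677, -0.145, -0.004], 0.74), ([0.689, -0.028, 0.017], 0.7)]
pack_home [([0.69, -0.026, 0.02], 0.66)]
```

View pics/c7.png

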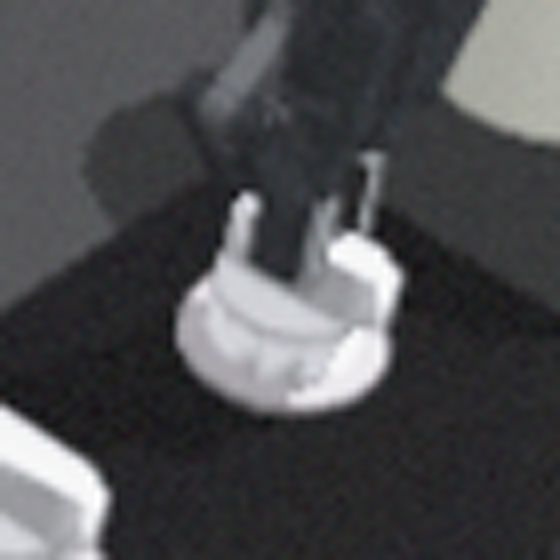

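The knob sits upright on the plate at (290,330), pressed almost to it (underside z 0.067), and the pack is still home.

```bash
python3 -c "
from plant import arm
print(arm.job_done())"
```

```text
the job is handed in; nothing more can be done
None
```

I handed the job in with the pack home against the housing and released, and the knob flat-to-flat on the spindle, held at the stop with about 23 N; the judge's result was not shown.

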